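Release and slide off the tester's terminal cover

TASK

The blue terminal cover on the red tester is locked by the yellow snap tab in front of it: press the tab all the way down with the fingertips (it then stays down), then push the cover by its raised rib along its guides, over the tab, until it is completely off its seat and all the brass terminals are bare. Push only, do not lift the cover, and leave it lying flat and wholly on the tester's top, neither hanging over the end nor pushed off it. Leave the loose things on the bench around the tester alone.

Things in the scene. Friction and masses are not known exactly. Their poses are not given: they have to be found in the camera images.
- case: red tester case, grey deck 80 mm above the bench, fixed. Origin on the bench under the centre of the cover's seat; z up; +x is the only way the cover slides off. The deck spans x -65 to +180, y -75 to +75 mm, the seat x -35 to +35 mm. Two black stops 12 mm above the deck stand behind the seat (x -45 to -37, y +-26 to +-44 mm)
- seat (a point): centre of the cover's seat at deck height, axes as the tester's. Under the seat is a well, 52 x 64 mm, with six brass terminals below deck level. Two aluminium runners 5 mm high (y +-35 to +-43, x -35 to +180 mm) carry the cover
- deck_end (a point): middle of the deck's far edge, at deck height, 180 mm along +x from the seat's centre. Black side guides 15 mm high, inner faces at y +-47, outer +-53 mm, run from x -40 to +130 mm of the tester and lead the cover
- cover: blue cover, loose, about 120 g: plate 70 (x) by 90 (y) by 8 mm with an upright rib, x +6 to +18 mm, 60 mm long in y, 18 mm above the plate. Origin: centre of the underside, 85 mm above the bench; axes as the tester's. Tab down: slides with a light push (about 1 N), stays where left; tab up: moves 2 mm at most. Off the seat when slid 70 mm; overhangs the deck beyond 145 mm
- rib_back (a point): point at the middle of the rib's rear face (the face to push, looking to the cover's -x), 9 mm above the plate's top; before it, towards -x, lie 41 mm of open plate
- tab (a joint): press-in travel of the yellow snap tab in m: 0 = up, locking the cover; 0.012 = fully down, its top 2 mm above the deck and 3 mm below the cover's underside. It goes straight down against about 5 N, ends on a hard stop, and stays where it is left (no return spring)
- tab_pad (a point): where to press: on the top of the yellow snap tab, 7 mm past its centre and 33 mm ahead of the seated cover's front edge. The tab is a flat-topped block 48 mm (tester's x, +37 to +85 mm) by 36 mm (y), top 14 mm above the deck (94 mm above the bench) when up; it moves down with the tab
- label_roll: bystander: white roll of labels standing on end, 52 mm across, 50 mm high; origin at the centre of its underside, on the bench
- red_plug: bystander: loose red plug standing on the bench, 48 mm across at the foot, 62 mm high; origin at the centre of its underside
- blue_plug: bystander: loose blue plug standing on the bench, 48 mm across at the foot, 62 mm high; origin at the centre of its underside
- scanner: bystander: black and grey hand scanner lying on the bench, about 135 mm long, 52 mm wide, 34 mm high; origin on the bench under the middle of its black handle
Things that resemble listed ones, but are neither listed nor needed, are in the scene too. Leave any brown or turquoise look-alike of the cover alone.

How it is judged:
By the outcome, as a careful person would: the job done as asked, in the order asked, and still so for the second after the job is handed in, with the robot touching nothing.
It also fails if it takes over 35 s, if anything falls off the work surface, if the arm or the gripper's body presses on something with over 40 N, if the wrist force passes 120 N, or if a joint passes its speed limit or range.

ROBOT

A 6-joint arm with a two-finger parallel gripper is mounted at the origin on the work surface. World frame = base frame: x ahead of the robot, y to its left, z up, the work surface at z = 0. Lengths are in mm, angles in rad, forces in N, time in s.
With the tool pointing down it reaches from about 425 to 950 mm from the base axis. Payload 14.7 kg.
Tool frame: the origin (TCP) lies at the very end of the fingers, on their centre line; the grasp point (between the pads) lies 19 mm behind it; z points along the fingers, x is the direction in which the jaws open and shut, and the axes are right-handed (so a half turn about z gives the same grasp; the last joint's range is limited). The gripper opens to 85 mm and grips with 20 to 120 N. Pads are 22 mm wide; open, the fingers measure 114 mm over their backs; the gripper's body (76 mm by 85 mm) begins 54 mm behind the grasp point. The pads swing forward as they close: fully open they stand 13 mm farther back than shut.
Start: joints at [-1.319, 0.48, 1.596, -0, 1.065, -0.047], TCP at [191.359, -621.188, 231.297] pointing down, gripper open.
Joint ranges: [-2.75, 2.75], [-0.82, 2.05], [0.23, 2.67], [-1.56, 4.7], [0.09, 2.69], [-2.92, 2.92]. Speed limits (rad/s): [1.89, 1.89, 2.39, 3.01, 3.01, 3.01].

INTERFACE

Orientations are given as a unit quaternion [x, y, z, w].
In Python, from plant import arm, imaging, workorder gives the robot as it stands.
- The arm moves only by the tool servo_tool, never from a script. Its argument "motion" is a list of rows, each a list of 3 entries, a list of its own where there are three numbers: the shift along the tool's x, y, z in m, then the turn about the tool's z in degrees, then the opening, from -1 (shut) to 1 (fully open). In form: [[[tx, ty, tz], roll, fingers], ...]. A call has exactly 8 rows; each row shifts and turns the pose as measured when the row begins, along the tool's axes as they then stand; what a row does not reach is not made up. A row lasts 1/8 s, in which the tool goes at most 62.5 mm and 10.7 degrees, less where a joint would pass 70% of its speed; a pose out of reach is approached as far as the arm can. A call is refused whole if a number of a shift passes 0.0625 or a number of a turn 10.7, either way. A call with a gripper value outside its range is refused whole. The fingers move at their own pace and stop on an object; "newtons" is the grip in N (left out, the last holds). Time passes only in rows, so rows that do not move let the fingers close, or fill a call up. It gives the time, the measured TCP pose, the force and the opening at its end, in the units of the state.
- arm.observe(): the state, without advancing time (a new reading comes with each control period).
- imaging.get_image(name): name is "scene" or "side" or "wrist"; returns the picture (384x512x3 uint8, red, green, blue); there is no depth.
- imaging.calibration(name): a dict with "mtx" (3x3 intrinsics, pixels), "distortion" ([k1, k2, p1, p2, k3] as OpenCV has them; the pictures are not rectified), "camera_from_world" (4x4, takes a point from world to camera coordinates); the wrist camera has in their place "hand_eye" (4x4, takes a point from camera to tool coordinates, whose origin is the TCP and whose axes are the tool frame's). Camera axes: x right, y down, z forward; pixel columns grow to the right and rows downward; lengths in mm; the calibration is good to about 2 mm. A picture is of the moment at which its call begins: read the wrist's pose just before it. calibration takes no time and is no camera call.
- workorder.hand_in(): hands the job in, once; it reports no verdict.
The state is a dict: "time_s": time; "joint_pos": joint angles; "joint_velocities": joint speeds; "tau": joint torques, N m; "eef_pos": TCP position; "orientation": TCP orientation; "contact_force": force on the tool from outside, world axes, zero at the start; "wrist_torque": the same for the moment, N m; "gripper_width": opening from 0.0 (shut) to 1.0 (fully open).
Only numpy, scipy, OpenCV 4.12 (cv2) and the standard library are available. Lean on these libraries where they do the work, as an engineer would, in place of code of your own. Each camera call takes 0.05 s, during which the arm holds its last target. There are 200 camera calls.

## Working session

There is one attempt and no reset: what is moved stays moved. The work goes in short steps, Python scripts to look and compute and a tool call to move; the robot and the scene stay as the last step left them, time stands still between calls to the robot, and variables do not carry over. Pictures are saved under pics/ and viewed, about 8 in all and at most 12, crops included, and the job is handed in when it is done.

Besides the shell and the picture viewer there is one more tool, called by a JSON object that holds its "fn" and its "kwargs". servo_tool: Moves the arm, as the interface text tells. Its arguments: {"type":"object","properties":{"motion":{"type":"array","items":{"type":"array"}},"newtons":{"type":"number"}},"required":["motion"]}

```bash
mkdir -p pics; python3 - <<'E'
from plant import arm, imaging
import cv2, numpy as np
s=arm.observe(); print(s['time_s'],s['eef_pos'],s['orientation'],s['gripper_width'],s['contact_force'])
for n in ['scene','side','wrist']:
    im=imaging.get_image(n); cv2.imwrite(f'pics/{n}0.png',im[:,:,::-1])
    c=imaging.calibration(n); print(n,{k:np.round(np.array(v),3).tolist() for k,v in c.items() if not isinstance(v,str)})
a=[cv2.imread(f'pics/{n}0.png') for n in ['scene','side']]
E
```

```text
0.0 [ 191.26170986 -620.79753507  230.69655529] [ 8.04473471e-01 -5.93988288e-01 -4.60352297e-04 -3.68844540e-04] 1.0032111204759757 [ 0.64351331 -0.02754695 -0.99935415]
scene {'mtx': [[425.466, 0.0, 254.043], [0.0, 425.466, 197.115], [0.0, 0.0, 1.0]], 'distortion': [-0.138, 0.0, 0.0, 0.0, 0.0], 'camera_from_world': [[-0.085, 0.996, -0.005, 18.793], [0.736, 0.06, -0.674, -357.513], [-0.671, -0.061, -0.739, 1278.249], [0.0, 0.0, 0.0, 1.0]]}
side {'mtx': [[348.966, 0.0, 255.578], [0.0, 348.966, 191.688], [0.0, 0.0, 1.0]], 'distortion': [-0.015, 0.0, 0.0, 0.0, 0.0], 'camera_from_world': [[0.998, -0.059, 0.011, -561.218], [-0.027, -0.613, -0.789, 80.218], [0.053, 0.788, -0.614, 643.409], [0.0, 0.0, 0.0, 1.0]]}
wrist {'mtx': [[268.075, 0.0, 255.054], [0.0, 268.075, 196.216], [0.0, 0.0, 1.0]], 'distortion': [-0.054, 0.0, 0.0, 0.0, 0.0], 'hand_eye': [[1.0, -0.0, 0.0, -0.212], [-0.0, 0.961, 0.278, -71.504], [-0.0, -0.278, 0.961, -143.024], [0.0, 0.0, 0.0, 1.0]]}
```

View pics/scene0.png

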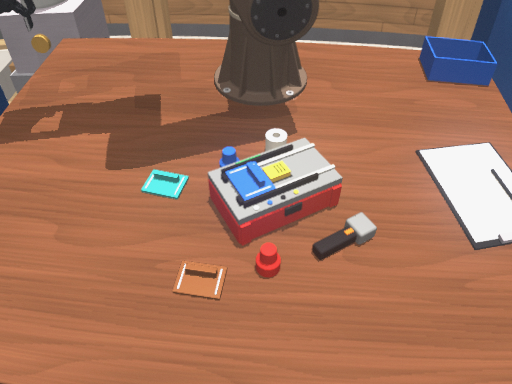

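View pics/side0.png

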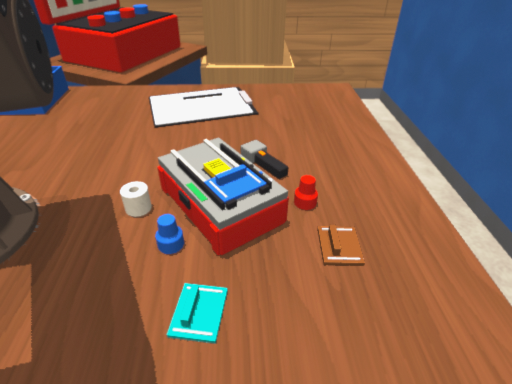

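The scene picture shows the blue cover at (250,182) and the yellow tab at (277,171). The look-alikes are turquoise at (165,183), brown at (201,280), a blue bin at (456,60) and a blue plug at (229,157). In the side view the cover is at (238,183) and the tab at (216,167). I choose the blue cover on the red tester, and check it in a close crop.

```bash
python3 - <<'E'
import cv2, numpy as np
a=cv2.imread('pics/scene0.png')[135:240,195:355]; b=cv2.imread('pics/side0.png')[130:250,145:305]
f=lambda i:cv2.resize(i,None,fx=5,fy=5,interpolation=cv2.INTER_CUBIC)
cv2.imwrite('pics/c1.png',f(a)); cv2.imwrite('pics/c2.png',f(b))
E
```

```text
(no output)
```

View pics/c1.png

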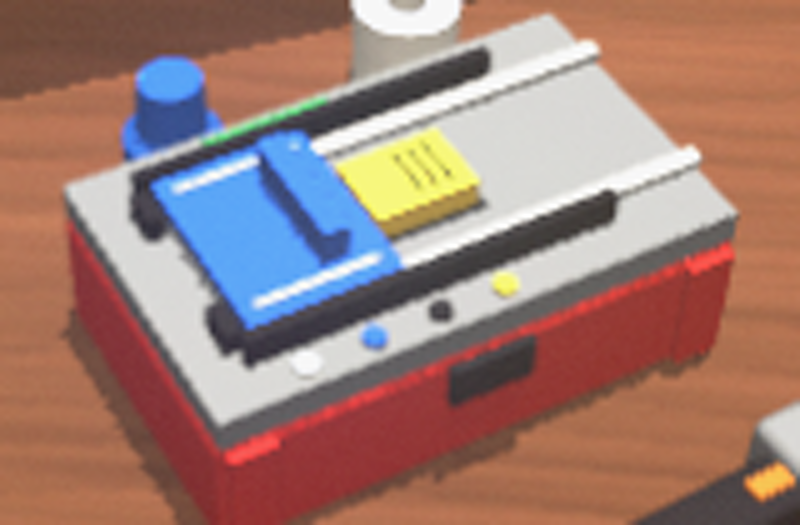

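View pics/c2.png

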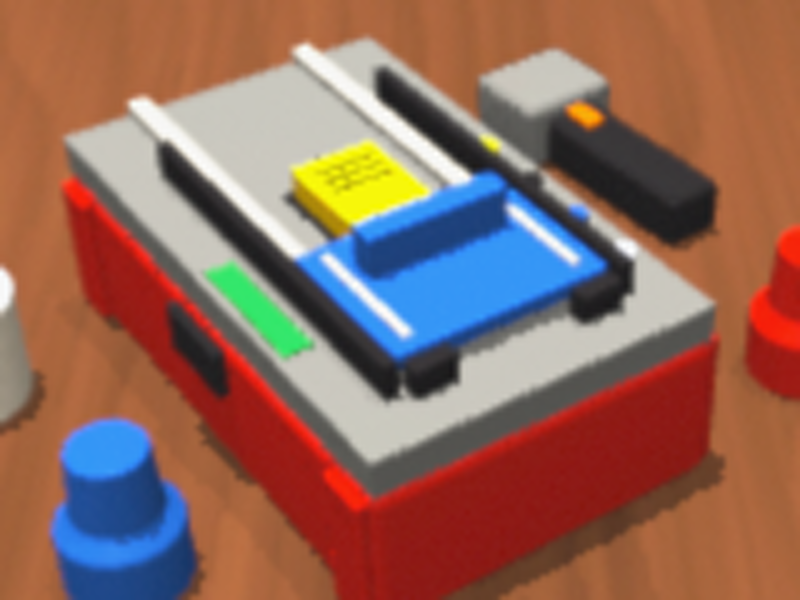

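The crops confirm it: the blue cover with its rib sits on the tester, and the yellow tab in front of it is up. Crop deck corners (5x, as −x+y, −x−y, +x−y, +x+y): scene (66,188), (222,428), (738,215), (548,15); side (372,465), (715,303), (370,40), (66,138). Next I fit the tester pose.

```bash
cat > h.py <<'E'
import numpy as np, cv2
from plant import arm, imaging
from scipy.spatial.transform import Rotation as R
from scipy.optimize import least_squares
def proj(n,P):
    c=imaging.calibration(n); T=np.array(c['camera_from_world'])
    return cv2.projectPoints(np.array(P,float),cv2.Rodrigues(T[:3,:3])[0],T[:3,3],np.array(c['mtx']),np.array(c['distortion']))[0][:,0]
def case2w(p,P):
    P=np.array(P,float); c,s=np.cos(p[2]),np.sin(p[2])
    return np.c_[p[0]+c*P[:,0]-s*P[:,1],p[1]+s*P[:,0]+c*P[:,1],P[:,2]]
E
python3 - <<'E'
from h import *
D=[(-65,75,80),(-65,-75,80),(180,-75,80),(180,75,80),(85,18,94),(85,-18,94)]
O={'scene':np.array([(66,188),(222,428),(738,215),(548,15),(435,130),(478,185)])/5+[195,135],
'side':np.array([(372,465),(715,303),(370,40),(66,138),(293,172),(372,142)])/5+[145,130]}
f=lambda p,ns:np.concatenate([(proj(n,case2w(p,D))-O[n]+.4).ravel() for n in ns])
for ns in (['scene'],['side'],['scene','side']):
    r=least_squares(f,[550,0,2],args=(ns,)); print(ns,r.x.round(4),np.degrees(r.x[2]),r.fun.round(1))
p=r.x
print(case2w(p,[(68,0,94),(0,0,85),(6,0,102),(180,0,80)]).round(1))
q=R.from_quat(arm.observe()['orientation']); print(q.as_matrix().round(3))
for nm,n,px,h in [('roll','scene',(276,135),50),]: pass
E
```

```text
['scene'] [521.5638  18.2552   2.1472] 123.02566297145925 [-1.6  0.1 -0.7  0.9  1.3 -0.1  0.3 -0.9  0.2 -0.2  0.6 -0.7]
['side'] [525.0951  17.2943   2.141 ] 122.67161170632193 [-0.6  1.   2.1  0.4  0.3 -1.3 -1.6 -0.4 -0.3 -1.  -0.1 -0.7]
['scene', 'side'] [524.0815  17.9809   2.1442] 122.85247031874137 [-1.9  0.8 -1.2  1.9  1.3  1.   0.4 -0.1  0.1  0.7  0.4  0.2 -1.   0.8
  1.5  0.1 -0.4 -1.4 -2.2 -0.5 -0.9 -1.1 -0.7 -0.9]
[[487.2  75.1  94. ]
 [524.1  18.   85. ]
 [520.8  23.  102. ]
 [426.4 169.2  80. ]]
[[ 0.294 -0.956 -0.   ]
 [-0.956 -0.294  0.001]
 [-0.001 -0.    -1.   ]]
```

{"fn": "servo_tool", "kwargs": {"motion": [[[-0.029,-0.043,0],0,-1],[[-0.029,-0.043,0],0,-1],[[-0.029,-0.043,0],0,-1],[[-0.029,-0.043,0],0,-1],[[-0.029,-0.043,0],0,-1],[[-0.029,-0.043,0],0,-1],[[-0.029,-0.043,0],0,-1],[[-0.029,-0.043,0],0,-1]], "newtons": 40}}

```text
time_s: 1.15
eef_pos: [457.0, -290.8, 229.5]
orientation: [0.803, -0.596, -0.001, -0.0]
contact_force: [1.1, -0.6, 0.3]
gripper_width: -0.001
```

{"fn": "servo_tool", "kwargs": {"motion": [[[0,0,0],-7.8,-1],[[0,0,0],-7.9,-1],[[-0.048,-0.037,0],0,-1],[[-0.048,-0.037,0],0,-1],[[-0.048,-0.037,0],0,-1],[[-0.048,-0.037,0],0,-1],[[-0.048,-0.037,0],0,-1],[[-0.045,-0.037,0],0,-1]]}}

```text
time_s: 2.15
eef_pos: [489.7, 79.7, 229.5]
orientation: [0.879, -0.478, 0.0, -0.001]
contact_force: [0.8, -1.0, 0.4]
gripper_width: -0.001
```

```bash
cat >> h.py <<'E'
def wrist(name):
    s=arm.observe(); im=imaging.get_image('wrist'); cv2.imwrite(name,im[:,:,::-1])
    T=np.eye(4); T[:3,:3]=R.from_quat(s['orientation']).as_matrix(); T[:3,3]=s['eef_pos']
    c=imaging.calibration('wrist'); W=np.linalg.inv(T@np.array(c['hand_eye']))
    np.save(name+'.npy',W); return s,im,W
def projW(W,P):
    c=imaging.calibration('wrist')
    return cv2.projectPoints(np.array(P,float),cv2.Rodrigues(W[:3,:3])[0],W[:3,3],np.array(c['mtx']),np.array(c['distortion']))[0][:,0]
E
python3 - <<'E'
from h import *
s,im,W=wrist('pics/w1.png'); print(s['eef_pos'],R.from_quat(s['orientation']).as_matrix().round(3).tolist())
p=[524.1,18,2.1442]
im=im[:,:,::-1].copy()
D=[(-65,75,80),(-65,-75,80),(180,-75,80),(180,75,80),(85,18,94),(85,-18,94),(68,0,94),(6,30,111),(6,-30,111)]
q=projW(W,case2w(p,D)); print(q.round(1).tolist())
im=cv2.resize(im,(768,576))
for u in q: cv2.drawMarker(im,tuple(int(v) for v in u*1.5),(255,0,255),0,10,1)
cv2.imwrite('pics/w1m.png',im)
E
```

```text
[489.70967899  79.73724668 229.46829898] [[0.544, -0.839, 0.001], [-0.839, -0.544, 0.001], [-0.001, -0.001, -1.0]]
[[366.1, 249.0], [382.1, 121.4], [152.1, 120.7], [164.8, 248.8], [241.8, 208.2], [241.4, 175.9], [257.3, 192.4], [316.4, 224.3], [320.3, 167.7]]
```

View pics/w1m.png

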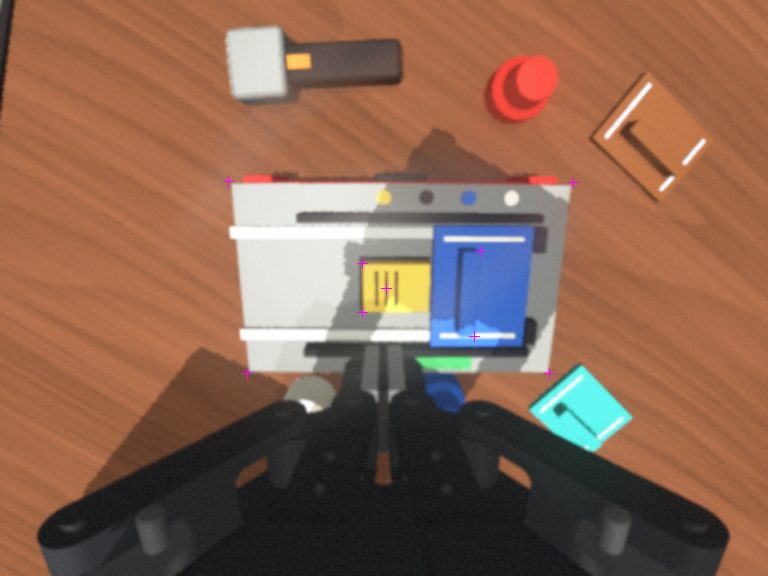

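The wrist view shows the predicted marks on the tab (edge at x 362, rows 263–312) and the rib's rear edge (480) within about 2 mm, so the fit holds. Now I descend onto the tab.

{"fn": "servo_tool", "kwargs": {"motion": [[[0.0025,0.0045,0.03],0,-1],[[0,0,0.03],0,-1],[[0,0,0.03],0,-1],[[0,0,0.025],0,-1],[[0,0,0.01],0,-1],[[0,0,0.004],0,-1],[[0,0,0.004],0,-1],[[0,0,0.003],0,-1]]}}

```text
time_s: 3.2
eef_pos: [489.3, 84.9, 91.4]
orientation: [0.88, -0.474, 0.001, -0.003]
contact_force: [-4.1, 0.4, 6.0]
gripper_width: 0.003
```

```bash
python3 - <<'E'
from h import *
s,im,W=wrist('pics/w2.png'); print({k:np.round(v,3).tolist() for k,v in s.items()});print(R.from_quat(s['orientation']).as_matrix().round(3).tolist())
im2=imaging.get_image('side')[:,:,::-1][110:230,130:290]
cv2.imwrite('pics/w2m.png',np.vstack([im[:,:,::-1][60:300,96:416], cv2.resize(im2,(320,240))]))
E
```

```text
{'time_s': 3.2, 'joint_pos': [0.108, 0.471, 2.074, 0.006, 0.591, 1.091], 'joint_velocities': [-0.001, 0.035, 0.015, 0.001, -0.054, -0.001], 'tau': [-0.282, -74.976, -27.262, -0.052, -1.257, -0.008], 'eef_pos': [489.288, 84.873, 91.423], 'orientation': [0.88, -0.474, 0.001, -0.003], 'contact_force': [-4.108, 0.386, 5.988], 'wrist_torque': [0.019, 0.673, -0.026], 'gripper_width': 0.003}
[[0.55, -0.835, 0.005], [-0.835, -0.55, 0.004], [-0.001, -0.006, -1.0]]
```

View pics/w2m.png

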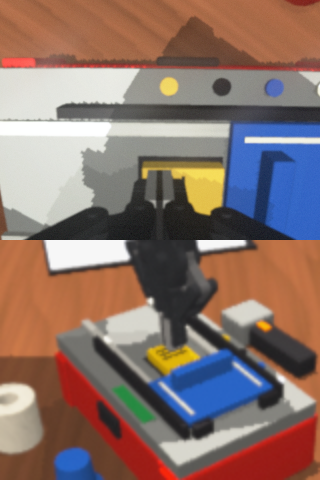

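The picture shows the fingers on the far part of the tab, about 8 mm past the pad: the arm was still settling when I took the previous pose. I lift, recentre and press.

{"fn": "servo_tool", "kwargs": {"motion": [[[0,0,-0.008],0,-1],[[0.0075,0.007,0],0,-1],[[0,0,0],0,-1],[[0,0,0.004],0,-1],[[0,0,0.004],0,-1],[[0,0,0.003],0,-1],[[0,0,0.003],0,-1],[[0,0,0.003],0,-1]]}}

```text
time_s: 4.3
eef_pos: [488.5, 73.9, 82.5]
orientation: [0.88, -0.474, 0.002, -0.003]
contact_force: [-0.9, -2.4, 4.9]
gripper_width: 0.002
```

{"fn": "servo_tool", "kwargs": {"motion": [[[0,0,0.002],0,-1],[[0,0,0.002],0,-1],[[0,0,0.002],0,-1],[[0,0,0.002],0,-1],[[0,0,0.002],0,-1],[[0,0,0.002],0,-1],[[0,0,0.002],0,-1],[[0,0,0.002],0,-1]]}}

```text
time_s: 5.3
eef_pos: [488.8, 74.0, 81.4]
orientation: [0.881, -0.473, 0.005, -0.005]
contact_force: [-15.0, -3.8, 63.2]
gripper_width: 0.002
```

The hard stop is reached (z 81.4, 63 N). I lift clear and go behind the rib.

{"fn": "servo_tool", "kwargs": {"motion": [[[0,0,-0.02],0,-1],[[0,0,-0.03],0,-1],[[0,0,-0.01],0,-1],[[0.03,0,0],0,-1],[[0.03,0,0],0,-1],[[0.026,0,0],0,-1],[[0,0,0],0,-1],[[0,0,0],0,-1]]}}

```text
time_s: 6.3
eef_pos: [535.0, 1.1, 140.5]
orientation: [0.881, -0.473, 0.004, -0.005]
contact_force: [-0.1, 0.0, 0.4]
gripper_width: -0.0
```

```bash
python3 - <<'E'
from h import *
s,im,W=wrist('pics/w3.png'); p=np.array([524.1,18,2.1442]);d=s['eef_pos'][:2]-p[:2];c,n=np.cos(p[2]),np.sin(p[2])
print('case',c*d[0]+n*d[1],-n*d[0]+c*d[1],s['eef_pos'][2],R.from_quat(s['orientation']).as_matrix().round(3).tolist(),s['contact_force'])
im2=imaging.get_image('side')[:,:,::-1][110:230,130:290]
cv2.imwrite('pics/w3m.png',np.vstack([im[:,:,::-1][60:300,96:416], cv2.resize(im2,(320,240))]))
E
```

```text
case -20.169013011204534 -0.002992050641186239 140.463910949436 [[0.553, -0.833, 0.011], [-0.833, -0.553, 0.004], [0.002, -0.012, -1.0]] [-0.07620733  0.00949745  0.40998636]
```

View pics/w3m.png

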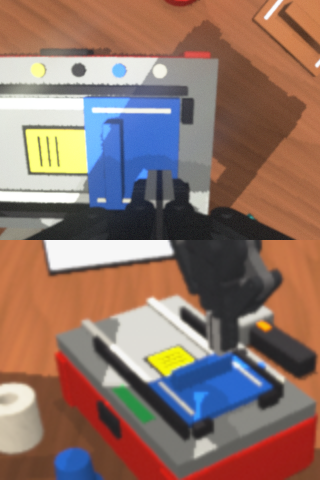

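The tab now lies low, nearly flush with the deck, and the fingers are over the open plate behind the rib. I descend to about 100 mm (7 mm above the plate).

{"fn": "servo_tool", "kwargs": {"motion": [[[0,0,0.015],0,-1],[[0,0,0.015],0,-1],[[0,0,0.008],0,-1],[[0,0,0.001],0,-1],[[0,0,0],0,-1],[[-0.003,0,0],0,-1],[[-0.003,0,0],0,-1],[[-0.003,0,0],0,-1]]}}

```text
time_s: 7.4
eef_pos: [529.6, 10.6, 98.8]
orientation: [0.882, -0.472, 0.004, -0.005]
contact_force: [0.2, -0.6, 0.2]
gripper_width: -0.003
```

{"fn": "servo_tool", "kwargs": {"motion": [[[-0.004,0,0],0,-1],[[-0.006,0,0],0,-1],[[-0.007,0,0],0,-1],[[-0.007,0,0],0,-1],[[-0.007,0,0],0,-1],[[-0.007,0,0],0,-1],[[-0.006,0,0],0,-1],[[-0.003,0,0],0,-1]]}}

```text
time_s: 8.4
eef_pos: [501.6, 52.8, 99.0]
orientation: [0.882, -0.472, 0.004, -0.005]
contact_force: [0.9, -1.5, -0.1]
gripper_width: 0.004
```

Light force (about 1.7 N) and the arm is tracking well. I push about 43 mm more.

{"fn": "servo_tool", "kwargs": {"motion": [[[-0.005,0,0],0,-1],[[-0.007,0,0],0,-1],[[-0.007,0,0],0,-1],[[-0.007,0,0],0,-1],[[-0.007,0,0],0,-1],[[-0.006,0,0],0,-1],[[-0.003,0,0],0,-1],[[0,0,0],0,-1]]}}

```text
time_s: 9.4
eef_pos: [476.6, 90.4, 99.0]
orientation: [0.882, -0.471, 0.004, -0.005]
contact_force: [0.4, -0.5, 0.1]
gripper_width: -0.002
```

```bash
python3 - <<'E'
from h import *
s,im,W=wrist('pics/w4.png'); p=np.array([524.1,18,2.1442]);d=s['eef_pos'][:2]-p[:2];c,n=np.cos(p[2]),np.sin(p[2])
print('case',c*d[0]+n*d[1],-n*d[0]+c*d[1],s['eef_pos'][2],s['contact_force'])
a=imaging.get_image('side')[:,:,::-1][110:250,130:310];b=imaging.get_image('scene')[:,:,::-1][125:245,190:360]
cv2.imwrite('pics/w4m.png',np.hstack([cv2.resize(a,(390,300)),cv2.resize(b,(400,300))]))
E
```

```text
case 86.56058736366884 0.6143580687592944 98.96249076855656 [ 0.35957197 -0.52503201  0.12570887]
```

View pics/w4m.png

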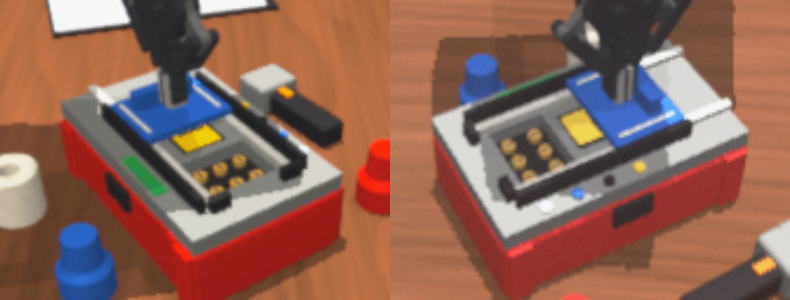

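All six terminals are bare, and the cover lies flat about 95 mm along with the tab still visible behind it. I back off and lift clear.

{"fn": "servo_tool", "kwargs": {"motion": [[[0.005,0,0],0,-1],[[0.005,0,0],0,-1],[[0,0,0],0,-1],[[0,0,-0.02],0,-1],[[0,0,-0.04],0,-1],[[0,0,-0.04],0,-1],[[0,0,-0.04],0,-1],[[0.03,-0.02,0],0,-1]]}}

```text
time_s: 10.55
eef_pos: [513.2, 66.0, 243.3]
orientation: [0.882, -0.472, 0.003, -0.004]
contact_force: [0.5, -0.1, -0.2]
gripper_width: 0.0
```

{"fn": "servo_tool", "kwargs": {"motion": [[[0.04,-0.04,0],0,-1],[[0.04,-0.04,0],0,-1],[[0.04,-0.04,0],0,-1],[[0.04,-0.04,0],0,-1],[[0,0,0],0,-1],[[0,0,0],0,-1],[[0,0,0],0,-1],[[0,0,0],0,-1]]}}

```text
time_s: 11.55
eef_pos: [740.6, 18.9, 245.1]
orientation: [0.881, -0.473, 0.003, -0.004]
contact_force: [1.0, -0.3, 0.1]
gripper_width: 0.0
```

```bash
python3 - <<'E'
from h import *
s=arm.observe(); print(s['time_s'],s['eef_pos'],s['contact_force'])
p=[524.1,18,2.1442]
out=[]
for n,(y0,y1,x0,x1) in {'side':(110,250,130,310),'scene':(125,245,190,360)}.items():
    im=imaging.get_image(n)[:,:,::-1].copy(); k=4; o=cv2.resize(im[y0:y1,x0:x1],None,fx=k,fy=k)
    for u in proj(n,case2w(p,[(95+a,b,93) for a in(-35,35) for b in (-45,45)])): cv2.drawMarker(o,tuple(int(v) for v in (u+.5-[x0,y0])*k),(255,0,255),0,12,1)
    out.append(cv2.resize(o,(395,300)))
cv2.imwrite('pics/f.png',np.hstack(out))
E
```

```text
11.55 [740.63460512  18.85303191 245.1098369 ] [ 0.97171043 -0.30021926  0.13169751]
```

View pics/f.png

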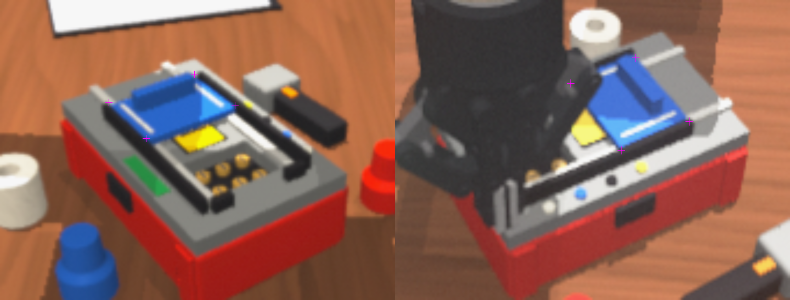

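The cover's corners match the predicted marks for a 95 mm slide in both views, it lies flat, and the arm is clear. I hand in.

```bash
python3 -c "
from plant import workorder; print(workorder.hand_in())"
```

```text
the job is handed in; nothing more can be done
None
```

The terminal cover is off its seat and all six brass terminals are bare. I handed the job in at about 11.7 s of the 35 s allowed.

- **Tab:** I pressed it down to its hard stop with the shut fingertips. The tip ended at z 81.4 mm, and the wrist force was 63 N when I stopped. My first press landed about 8 mm past the pad because the arm was still settling. It pushed the tab only about 3 mm; I then lifted, recentred and pressed fully.
- **Cover:** I pushed it by the rib's rear face with about 1–2 N, for a slide of about 95 mm. That is past the 70 mm needed and short of the 145 mm where it would overhang.
- **Last checks:** The side view shows the cover flat, wholly on the deck and between its guides, with the tab down and the terminals bare. Its corners match the positions predicted for 95 mm. The label roll, plugs and scanner showed no sign of being disturbed in the last pictures, and the arm is clear.
- **Limits of the checks:** In the final scene view the arm hid part of the tester, but the side view was clear. The two cameras' fits of the tester's position differed by about 4 mm, which the pressing and pushing margins covered.

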